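# Fill a storage jar with nuts from a hand chute

## Task

Lift the steel hand chute by its wooden handle without losing a nut and rest its open nose gently on the rim of the fragile stoneware jar. Then tip the chute, keeping its nose lightly resting on the rim, until all five nuts have slid into the jar; only then take it away and stand the empty chute flat on the counter. Do not press hard on the jar, shove it along or touch it with the hand, and leave the other wares where they are.

Things in the scene. Friction and masses are not known exactly. Their poses are not given: they have to be found in the camera images.
- chute: Open-topped U-shaped sheet-steel hand chute, 240 mm long, 54 mm wide, walls 35 mm high, sheet 3 mm, 0.2 to 0.33 kg. Origin: centre of its underside; x points along it to the open nose (x = +120 mm), z up; the tail (x = -120 mm) is closed. Starts flat on the counter with the five nuts in it; they slide on the steel once it is tipped nose down by some 15 to 25 degrees.
- chute_handle (a point): centre of the chute's wooden cross-bar handle, 61 mm above the underside, midway along it; the bar bridges the walls along y (54 mm), is 14 mm thick in x and spans 48 to 74 mm above the underside. Take it from above, fingers closing along the chute's x. Nuts pass below it.
- chute_nose (a point): middle of the lower edge of the chute's open nose, 120 mm from the handle along x; a nut may catch between the nose and the far wall of the jar's neck and comes free when the chute is drawn back and forth by some 10 mm
- jar: Loose round stoneware jar with a short narrower neck, 92 mm high, 100 mm across the belly, 0.5 to 0.8 kg, open at the top and empty. It stands on a low round wooden stand (130 mm across) fixed to the counter, whose top is 10 to 40 mm above the counter. Origin: centre of its underside, z up. It is fragile: the chute may bear on it with a few newtons, never more than 12 N.
- jar_mouth (a point): centre of the jar's round mouth, level with the flat rim (92 mm above the jar's underside): 74 mm inside and 82 mm outside diameter; the chute's nose fits into it and rests on the near side of the rim, from any direction
- nut1: Nut in its shell, three-sided, 40 mm long, about 26 mm wide and 23 mm high, 12 g, origin in its middle; starts in the chute, one of five in a row
- nut2: Nut in its shell, three-sided, 40 mm long, about 26 mm wide and 23 mm high, 12 g, origin in its middle; starts in the chute, one of five in a row
- nut3: Nut in its shell, three-sided, 40 mm long, about 26 mm wide and 23 mm high, 12 g, origin in its middle; starts in the chute, one of five in a row
- nut4: Nut in its shell, three-sided, 40 mm long, about 26 mm wide and 23 mm high, 12 g, origin in its middle; starts in the chute, one of five in a row
- nut5: Nut in its shell, three-sided, 40 mm long, about 26 mm wide and 23 mm high, 12 g, origin in its middle; starts in the chute, one of five in a row
- jam1: bystander: closed jam jar, 60 mm across, 70 mm high, origin under its centre
- jam2: bystander: closed jam jar like the other
- jarlid: bystander: stoneware lid lying flat on the counter, 86 mm across, 28 mm high with its knob, origin under its centre
- bottle1: bystander: tall bottle, 64 mm across, 200 mm high, origin under its centre
Things that resemble listed ones, but are neither listed nor needed, are in the scene too. What is shaped like the nut4 but blue, green or yellow is not meant.

How it is judged:
On the way, in this order (a step that is already met when the one before it is completed fails the run):
1. the chute is lifted clear of the counter with all five nuts in it (height (world z) of chute above 0.04 m and z of nut1 in the frame of chute between 0 and 0.045 m and x of nut1 in the frame of chute between -0.12 and 0.12 m and z of nut2 in the frame of chute between 0 and 0.045 m and x of nut2 in the frame of chute between -0.12 and 0.12 m and z of nut3 in the frame of chute between 0 and 0.045 m and x of nut3 in the frame of chute between -0.12 and 0.12 m and z of nut4 in the frame of chute between 0 and 0.045 m and x of nut4 in the frame of chute between -0.12 and 0.12 m and z of nut5 in the frame of chute between 0 and 0.045 m and x of nut5 in the frame of chute between -0.12 and 0.12 m), for 0.1 s.
2. the chute bears on the jar's rim (0.5 to 10 N for 0.3 s) with all five nuts still in it (contact force between chute and jar between 0.5 and 10 N and z of nut1 in the frame of chute between 0 and 0.045 m and x of nut1 in the frame of chute between -0.12 and 0.12 m and z of nut2 in the frame of chute between 0 and 0.045 m and x of nut2 in the frame of chute between -0.12 and 0.12 m and z of nut3 in the frame of chute between 0 and 0.045 m and x of nut3 in the frame of chute between -0.12 and 0.12 m and z of nut4 in the frame of chute between 0 and 0.045 m and x of nut4 in the frame of chute between -0.12 and 0.12 m and z of nut5 in the frame of chute between 0 and 0.045 m and x of nut5 in the frame of chute between -0.12 and 0.12 m), for 0.3 s.
3. all five nuts are in the jar while the chute still bears on its rim (more than 0.5 N for 0.2 s) (contact force between chute and jar above 0.5 N and horizontal distance between each of nut1, nut2, nut3, nut4, nut5 and jar below 0.046 m and z of nut1 in the frame of jar between 0 and 0.082 m and z of nut2 in the frame of jar between 0 and 0.082 m and z of nut3 in the frame of jar between 0 and 0.082 m and z of nut4 in the frame of jar between 0 and 0.082 m and z of nut5 in the frame of jar between 0 and 0.082 m), for 0.2 s.
At the end, for the whole second after the job is handed in: All five nuts lie inside the jar, below its rim; the jar stands upright at rest on its stand within 20 mm of where it was; the chute stands flat (within 0.08 rad) and at rest on the counter, released (horizontal distance between each of nut1, nut2, nut3, nut4, nut5 and jar below 0.046 m and z of nut1 in the frame of jar between 0 and 0.082 m and z of nut2 in the frame of jar between 0 and 0.082 m and z of nut3 in the frame of jar between 0 and 0.082 m and z of nut4 in the frame of jar between 0 and 0.082 m and z of nut5 in the frame of jar between 0 and 0.082 m and angle between jar's own z axis and vertical below 0.1 rad and distance of jar from where it was at the start of the episode below 0.02 m and linear speed of each of jar, chute below 0.02 m/s and angle between chute's own z axis and vertical below 0.08 rad and height (world z) of chute between -0.004 and 0.006 m); the robot touches nothing.
It fails at once if the chute presses on the jar with more than 12 N (contact force between chute and jar above 12 N).
It fails at once if the jar is shoved more than 20 mm (distance of jar from where it was at the start of the episode above 0.02 m).
It fails at once if the arm or fingers touch the jar (over 0.5 N) (contact force between any of the arm, the fingers and jar above 0.5 N).
It fails at once if a jam jar, the lid or the bottle near them is moved more than 30 mm (distance of any of jam1, jam2, jarlid, bottle1 from where it was at the start of the episode above 0.03 m).
It also fails if it takes over 64 s, if anything falls off the work surface, if the arm or the gripper's body presses on something with over 40 N, if the wrist force passes 120 N, or if a joint passes its speed limit or range.

## Robot

A 6-joint arm with a two-finger parallel gripper is mounted at the origin on the work surface. World frame = base frame: x ahead of the robot, y to its left, z up, the work surface at z = 0. Lengths are in m, angles in rad, forces in N, time in s.
With the tool pointing down it reaches from about 0.275 to 0.875 m from the base axis. Payload 12.5 kg.
Tool frame: the origin (TCP) lies at the very end of the fingers, on their centre line; the grasp point (between the pads) lies 19 mm behind it; z points along the fingers, y is the line along which they close (so a half turn about z gives the same grasp; the last joint's range is limited). The gripper opens to 85 mm and grips with 20 to 120 N. Pads are 22 mm wide; open, the fingers measure 114 mm over their backs; the gripper's body (76 mm by 85 mm) begins 54 mm behind the grasp point. The pads swing forward as they close: fully open they stand 13 mm farther back than shut.
Start: joints at [-1.247, 0.351, 1.652, -0, 1.139, -0.085], TCP at [0.219, -0.505, 0.198] pointing down, gripper open.
Joint ranges: [-2.75, 2.75], [-0.79, 2.1], [0.01, 2.65], [-1.57, 4.71], [0.07, 3.14], [-2.87, 2.87]. Speed limits (rad/s): [2.22, 2.22, 2.79, 3.14, 3.14, 3.14].

## Interface

Orientations are given as a 3x3 rotation matrix whose columns are the frame's x, y, z axes.
In Python, from bench import manip gives the robot as it stands. Calls block until the motion is done:
- manip.move_ptp(position, orientation): joint-space move of the TCP to a pose.
- manip.move_l(position, attitude=None, max_speed=0.15): straight line of the TCP; attitude=None keeps the orientation; max_speed is the mean speed in m/s.
- manip.move_j(angles): joint-space move.
- manip.set_gripper(opening, effort=None): opening from 0.0 (shut) to 1.0 (fully open); effort is the grip in N (None keeps the last); returns when the fingers have stopped.
- manip.dwell(seconds).
- manip.inverse_kinematics(position, orientation): joint angles nearest the present ones, or None.
- manip.grab_frame(name): name is "side" or "top"; returns (picture, depth): 384x512x3 uint8, red, green, blue; 384x512 float32, m along the optical axis (not along the pixel's ray), 0 where there is no reading.
- manip.get_calibration(name): a dict with "camera_matrix" (3x3 intrinsics, pixels), "R" (3x3) and "t" (3): a world point X has camera coordinates R X + t. Camera axes: x right, y down, z forward; pixel columns grow to the right and rows downward; lengths in m; the calibration is good to about 2 mm. A picture is of the moment at which its call begins. get_calibration takes no time and is no camera call.
A pose or a line that the arm cannot do raises manip.Unreachable and nothing moves.
- manip.sign_off(): hands the job in; it is judged then, once.
Trained networks look in the newest picture that a camera, given by its name, has taken for a name from the list of things; names that differ only in an ending like _2 or _b are one class to them, and where a whole thing is asked for, a point or a joint stands for the part that bears it (a point fixed in the world has none). Each returns a list of dicts, best first, with "confidence" (0 to 1); they miss things now and then, are a little off and sometimes report something else, mostly with a low value. They report only what shows in the picture. A call takes as long as a camera call. They do not tell look-alikes from the thing itself.
- manip.look_for(camera, name): "at" ([x, y, z] in m, in world coordinates, good to about 4 mm: the middle of the surface that is visible of it).
Readings, each from a call of its own:
- manip.current_time(): time.
- manip.current_qpos(): joint angles.
- manip.current_joint_vel(): joint speeds.
- manip.current_joint_torque(): joint torques, N m.
- manip.current_ee_pos(): TCP position.
- manip.current_tcp_rot(): TCP orientation.
- manip.current_force(): force on the tool from outside, world axes, zero at the start.
- manip.current_ft_torque(): the same for the moment, N m.
- manip.current_grip_width(): opening from 0.0 (shut) to 1.0 (fully open).
- manip.current_grip_force(): force on a finger pad.
Only numpy, scipy, OpenCV 4.12 (cv2) and the standard library are available. Lean on these libraries where they do the work, as an engineer would, in place of code of your own. Each camera call takes 0.05 s, during which the arm holds its last target. There are 200 camera calls.

## Working session

There is one attempt and no reset: what is moved stays moved. The work goes in short steps, each a Python script; the robot and the scene stay as the last script left them, time stands still between calls to the robot, and variables do not carry over. Pictures are saved under pics/ and viewed, at most 10 in all, crops included, and the job is handed in when it is done.

```bash
mkdir -p pics
python3 - <<'E'
from bench import manip
import cv2,numpy as np
ims=[]
for c in("top","side"):
    p,d=manip.grab_frame(c); np.savez(f"{c}0.npz",p=p,d=d)
    cv2.imwrite(f"pics/{c}0.png",p[:,:,::-1])
    k=manip.get_calibration(c); print(c,k)
    for n in("chute","chute_handle","chute_nose","jar","jar_mouth","nut1","jam1","jarlid","bottle1"):
        print(n,[(np.round(r["at"],3).tolist(),round(r["confidence"],2),(lambda q:(q[:2]/q[2]).astype(int).tolist())(k["camera_matrix"]@(k["R"]@np.array(r["at"])+k["t"]))) for r in manip.look_for(c,n)])
E
```

```text
top {'camera_matrix': array([[349.75951766,   0.        , 255.32431586],
       [  0.        , 349.75951766, 191.31628124],
       [  0.        ,   0.        ,   1.        ]]), 'R': array([[-0.00907884, -0.99969144,  0.02312158],
       [-0.99129526,  0.00596064, -0.13152253],
       [ 0.13134413, -0.02411439, -0.9910435 ]]), 't': array([0.00329345, 0.54066032, 0.8154853 ])}
chute [([0.528, 0.255, 0.01], 0.6, [152, 198]), ([0.746, -0.052, 0.131], 0.23, [278, 94])]
chute_handle [([0.529, 0.262, 0.009], 0.81, [149, 198])]
chute_nose [([0.526, 0.257, 0.007], 0.62, [151, 199])]
jar [([0.54, -0.235, 0.065], 0.84, [354, 189])]
jar_mouth [([0.535, -0.231, 0.065], 0.81, [353, 191])]
nut1 [([0.499, 0.238, 0.023], 0.73, [157, 209]), ([0.567, 0.103, 0.014], 0.69, [213, 182]), ([0.331, 0.274, 0.023], 0.66, [140, 280]), ([0.451, 0.218, 0.02], 0.65, [165, 229]), ([0.425, 0.198, 0.018], 0.64, [173, 239]), ([0.351, 0.119, 0.019], 0.62, [205, 270]), ([0.502, 0.109, 0.021], 0.53, [210, 207]), ([0.474, 0.23, 0.023], 0.51, [160, 219]), ([0.533, 0.251, 0.023], 0.43, [152, 195])]
jam1 [([0.504, 0.004, 0.0
[... 696 characters left out ...]
)]
chute_nose [([0.514, 0.251, 0.02], 0.64, [226, 265])]
jar [([0.534, -0.197, 0.083], 0.62, [289, 142]), ([0.63, -0.001, 0.018], 0.22, [234, 187])]
jar_mouth [([0.532, -0.2, 0.085], 0.94, [290, 141]), ([0.63, 0.001, 0.016], 0.16, [234, 188])]
nut1 [([0.565, 0.106, 0.017], 0.6, [236, 219]), ([0.419, 0.206, 0.023], 0.58, [266, 265]), ([0.528, 0.256, 0.018], 0.57, [220, 265]), ([0.329, 0.282, 0.018], 0.43, [286, 304]), ([0.492, 0.24, 0.02], 0.39, [235, 265]), ([0.497, 0.122, 0.015], 0.39, [254, 232])]
jam1 [([0.419, 0.008, 0.058], 0.62, [297, 203])]
jarlid [([0.631, 0.001, 0.018], 0.61, [233, 187])]
bottle1 [([0.747, -0.033, 0.102], 0.83, [204, 149]), ([0.516, 0.254, 0.025], 0.74, [224, 264])]
```

View pics/top0.png

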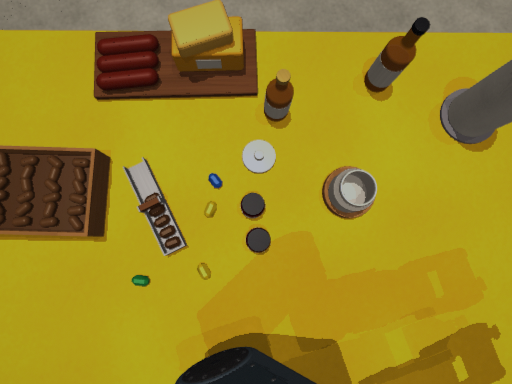

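View pics/side0.png

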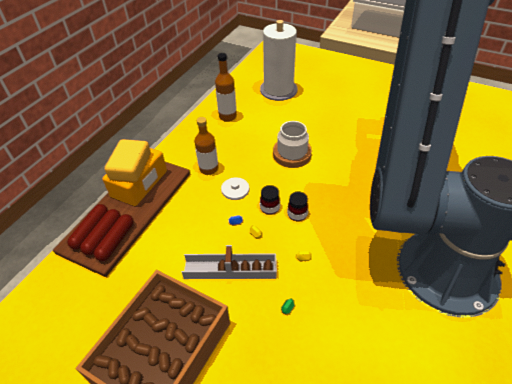

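The top picture shows a single chute, running from (142,160) to (172,250), with its handle at (151,205). The brown nuts sit in its near half. The jar is at (350,190) on its stand. The look-alike nuts are blue (215,180), yellow (210,209) and (204,270), and green (140,281). The nuts in the box at (45,190) don't count either. Next I'll check the chute close up to see which end is the open nose.

```bash
cat > h.py <<'E'
from bench import manip
import numpy as np,cv2
def cloud(c,pd=None):
    p,d=pd if pd else manip.grab_frame(c)
    k=manip.get_calibration(c);K=k["camera_matrix"]
    v,u=np.mgrid[:384,:512]
    X=np.stack([(u-K[0,2])/K[0,0]*d,(v-K[1,2])/K[1,1]*d,d],-1)
    W=(X-k["t"])@k["R"]; W[d==0]=np.nan
    return p,W
def box(p,W,lo,hi):
    m=((W>lo)&(W<hi)).all(-1); return W[m],p[m]
E
python3 - <<'E'
from h import *
T=np.load("top0.npz");S=np.load("side0.npz")
a=cv2.resize(T["p"][140:270,110:220],None,fx=3.5,fy=3.5,interpolation=2)
b=cv2.resize(S["p"][235:290,170:290],None,fx=3.3,fy=3.3,interpolation=2)
im=np.zeros((460,790,3),np.uint8);im[:a.shape[0],:a.shape[1]]=a;im[:b.shape[0],390:390+b.shape[1]]=b
cv2.imwrite("pics/crop1.png",im[:,:,::-1])
for c,D in(("top",T),("side",S)):
    p,W=cloud(c,(D["p"],D["d"]))
    g,_=box(p,W,[.3,-.0,-.02],[.45,.1,.02]); print(c,"table z",np.nanmedian(g[:,2]))
    q,col=box(p,W,[.36,.13,.006],[.65,.33,.1]); 
    sat=col.max(1).astype(int)-col.min(1); 
    q=q[sat<110]; 
    (ctr,wh,ang)=cv2.minAreaRect(q[:,:2].astype(np.float32)*1000);print(ctr,wh,ang,len(q))
    print("corners",cv2.boxPoints((ctr,wh,ang)).round().tolist())
    h=q[q[:,2]>.055]; print("handle",h.mean(0) if len(h) else 0,h[:,2].max() if len(h) else 0,cv2.minAreaRect(h[:,:2].astype(np.float32)*1000) if len(h) else 0)
    w=q[(q[:,2]>.025)&(q[:,2]<.042)]; print("z hi",len(w))
    j,_=box(p,W,[.45,-.32,.06],[.62,-.1,.2]); z=np.percentile(j[:,2],95);print("rim z",z)
    r=j[abs(j[:,2]-z)<.006]; 
    A=np.c_[2*r[:,:2],np.ones(len(r))];s=np.linalg.lstsq(A,(r[:,:2]**2).sum(1),rcond=None)[0];print("rim centre",s[:2],np.sqrt(s[2]+s[:2]@s[:2]),r.min(0),r.max(0),len(r))
    st,_=box(p,W,[.45,-.32,.006],[.62,-.1,.05]); print("stand",np.percentile(st[:,2],[10,50,90]),st.min(0),st.max(0))
E
```

```text
top table z 0.0006465733121140749
(508.42767333984375, 245.80490112304688) (240.21795654296875, 55.032230377197266) 26.36271858215332 1651
corners [[389.0, 217.0], [413.0, 168.0], [628.0, 274.0], [604.0, 324.0]]
handle [0.50739067 0.24410528 0.07206853] 0.0785143353358563 ((508.0552062988281, 245.77108764648438), (14.098932266235352, 54.75386428833008), 26.390335083007812)
z hi 594
rim z 0.11850936886184155
rim centre [ 0.53727039 -0.22728113] 0.038801101540597654 [ 0.49788141 -0.26714148  0.11267423] [ 0.57694823 -0.18620449  0.12208828] 235
stand [0.02369765 0.03023787 0.03736671] [ 0.47698658 -0.29443505  0.00612417] [ 0.60522871 -0.1698364   0.04998075]
side table z -0.001181719802471982
(506.78125, 247.2707061767578) (240.09194946289062, 57.556880950927734) 26.466144561767578 1759
corners [[386.0, 220.0], [412.0, 168.0], [627.0, 275.0], [601.0, 327.0]]
handle [0.50409182 0.25073779 0.07030235] 0.07572029601698177 ((506.48919677734375, 247.3109130859375), (14.137293815612793, 55.59242248535156), 26.537460327148438)
z hi 515
rim z 0.11475650510546004
rim centre [ 0.53599007 -0.22621415] 0.03880816868968932 [ 0.4951763  -0.26770357  0.10884201] [ 0.57643073 -0.18543369  0.11808424] 135
stand [0.01166451 0.02326632 0.04367142] [ 0.4748063  -0.28093596  0.00600827] [ 0.60297122 -0.16457511  0.0497353 ]
```

View pics/crop1.png

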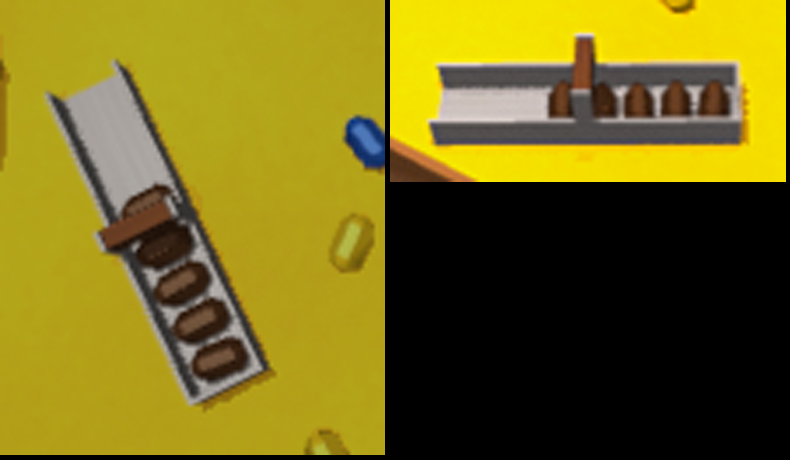

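The crop shows the closed tail at the near end, lower right (230,385), and the open nose at the far end, upper left (85,80). All five nuts lie behind or under the handle. So the chute's x points away from the robot, yaw 26.4°, and the stoneware jar is the only jar of that shape.

```bash
cat >> h.py <<'E'
C=np.array([.5075,.2465]);YAW=np.deg2rad(26.4)
J=np.array([.5366,-.2268]);JAZ=np.arctan2(J[1],J[0]);RIM=.117
TC=np.array([0,0,.043])   # TCP in the chute frame
def Rc(yaw,tip):  # chute attitude, tip>0 nose down
    c,s=np.cos(yaw),np.sin(yaw);a,b=np.cos(tip),np.sin(tip)
    return np.array([[c,-s,0],[s,c,0],[0,0,1]])@np.array([[a,0,b],[0,1,0],[-b,0,a]])
SG=1
def tool(R,sg=None): # tool y = sg*chute x, tool z = -chute z
    sg=SG if sg is None else sg
    y=sg*R[:,0];z=-R[:,2];return np.c_[np.cross(y,z),y,z]
def pose(pt_world,pt_chute,yaw,tip):
    R=Rc(yaw,tip);return np.asarray(pt_world)+R@(TC-np.asarray(pt_chute)),tool(R)
E
python3 - <<'E'
import h;from h import *
u=np.array([np.cos(JAZ),np.sin(JAZ)])
P=np.r_[J-.0253*u,RIM]
for sg in(1,-1):
    h.SG=sg
    for nm,a in(("above",pose([*C,.15],[0,0,0],YAW,0)),("grasp",pose([*C,0],[0,0,0],YAW,0)),("rim0",pose(P,[.11,0,0],JAZ,.08)),("rim30",pose(P,[.11,0,0],JAZ,.55)),("rim40",pose(P,[.11,0,0],JAZ,.75))):
        q=manip.inverse_kinematics(*a);print(sg,nm,a[0].round(3),None if q is None else np.round(q,2))
E
```

```text
1 above [0.507 0.246 0.193] [ 0.37  0.38  1.62 -0.    1.14 -0.09]
1 grasp [0.507 0.246 0.043] [ 0.37  0.58  1.73 -0.    0.83 -0.09]
1 rim0 [ 0.415 -0.176  0.169] [-0.5   0.25  1.87 -0.01  1.1  -0.09]
1 rim30 [ 0.448 -0.189  0.211] [-0.47  0.55  1.43 -0.04  1.71 -0.07]
1 rim40 [ 0.466 -0.197  0.223] [-0.47  0.69  1.23 -0.05  1.96 -0.07]
-1 above [0.507 0.246 0.193] None
-1 grasp [0.507 0.246 0.043] None
-1 rim0 [ 0.415 -0.176  0.169] None
-1 rim30 [ 0.448 -0.189  0.211] None
-1 rim40 [ 0.466 -0.197  0.223] None
```

Run:
```python
from h import *
g=lambda z:pose([*C,z],[0,0,0],YAW,0)
manip.move_ptp(*g(.15)); manip.move_l(g(0)[0],max_speed=.12)
print("pre",manip.current_force().round(2))
manip.set_gripper(0,90)
print("t",manip.current_time(),"w",manip.current_grip_width(),manip.current_grip_force(),manip.current_force().round(2))
manip.move_l(g(.06)[0],max_speed=.06)
manip.move_l(*pose([*C,.15],[0,0,0],YAW,-.06),max_speed=.1)
manip.dwell(.2)
print("lift",manip.current_time(),manip.current_force().round(2),manip.current_ft_torque().round(3),manip.current_ee_pos())
p,W=cloud("side")
cv2.imwrite("pics/side1.png",cv2.resize(p[130:330,130:380],None,fx=3,fy=3)[:,:,::-1])
```

```text
pre [-0.65  0.14 -0.5 ]
t 6.0 w 0.001377630307756335 0.0 [-0.15  0.6   0.24]
lift 8.4 [0.23 0.34 0.36] [-0.054  0.017 -0.034] [0.50503322 0.24529408 0.19237123]
```

View pics/side1.png

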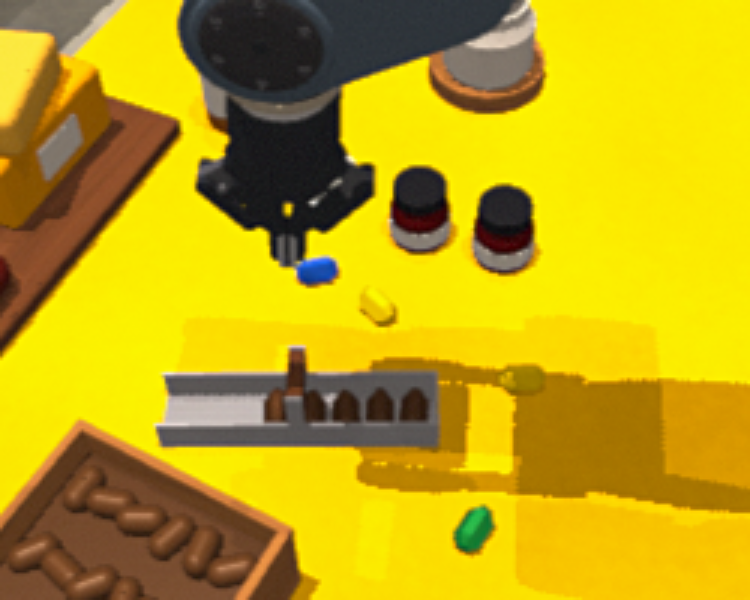

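The fingers shut on nothing (width 0). The chute still stands with its nuts at about (300,405) in the crop. I'll re-measure it, go back down open and look before closing.

Run:
```python
from h import *
manip.set_gripper(1)
p,W=cloud("side")
q,col=box(p,W,[.36,.13,.006],[.65,.36,.1]);sat=col.max(1).astype(int)-col.min(1);q=q[sat<110]
print(cv2.minAreaRect(q[:,:2].astype(np.float32)*1000)); h_=q[q[:,2]>.055];print(cv2.minAreaRect(h_[:,:2].astype(np.float32)*1000),h_[:,2].max())
g=lambda z:pose([*C,z],[0,0,0],YAW,0)
manip.move_l(*g(.06)); manip.move_l(*g(0),max_speed=.12)
print(manip.current_ee_pos(),manip.current_tcp_rot().round(2),manip.current_grip_width(),manip.current_time())
p,W=cloud("side")
cv2.imwrite("pics/side2.png",cv2.resize(p[180:300,150:310],None,fx=4.5,fy=4.5)[:,:,::-1])
```

```text
((507.1019287109375, 247.05282592773438), (240.47503662109375, 57.95887756347656), 26.59033966064453)
((506.6907958984375, 246.70985412597656), (14.330899238586426, 56.010520935058594), 26.351028442382812) 0.07696266518007137
[0.5079608  0.24669569 0.04374876] [[-0.44  0.9   0.  ]
 [ 0.9   0.44  0.  ]
 [-0.    0.   -1.  ]] 1.0043351130055909 10.6833
```

View pics/side2.png

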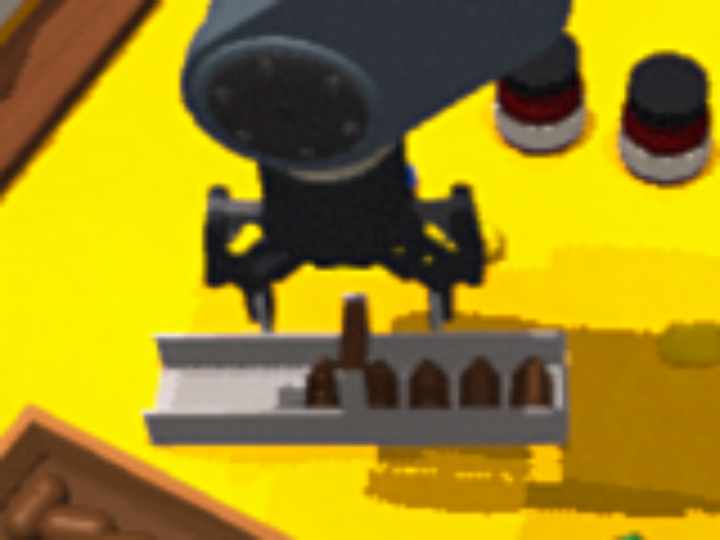

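Run:
```python
from h import *
for c in("side","top"):
    p,W=cloud(c)
    L=(W-np.r_[C,0])@Rc(YAW,0)
    m=(abs(L[...,0])<.08)&(abs(L[...,1])<.12)&(L[...,2]>.04)&(L[...,2]<.2)
    brown=p[...,0].astype(int)-p[...,2]>25
    for nm,mm in(("dark",m&~brown),("brown",m&brown)):
        q=L[mm]
        for a,b in((.04,.06),(.06,.075),(.075,.09),(.09,.11),(.11,.14)):
            s=q[(q[:,2]>a)&(q[:,2]<b)]
            if len(s):print(c,nm,a,len(s),"x",np.percentile(s[:,0],[2,50,98]).round(3),"y",np.percentile(s[:,1],[2,50,98]).round(3))
```

```text
side dark 0.04 31 x [-0.008 -0.002  0.006] y [0.018 0.027 0.028]
side dark 0.06 37 x [-0.008 -0.001  0.006] y [-0.024  0.025  0.028]
side dark 0.09 25 x [-0.054 -0.046  0.051] y [0.006 0.011 0.013]
side dark 0.11 99 x [-0.062  0.041  0.057] y [-0.007  0.01   0.014]
side brown 0.04 26 x [-0.008  0.068  0.079] y [-0.025  0.115  0.12 ]
side brown 0.06 110 x [-0.007  0.002  0.079] y [-0.026  0.008  0.119]
side brown 0.075 68 x [-0.005  0.063  0.079] y [-0.015  0.112  0.119]
side brown 0.09 36 x [-0.056  0.041  0.077] y [-0.01   0.01   0.118]
side brown 0.11 38 x [-0.072 -0.045  0.068] y [-0.01   0.009  0.014]
top dark 0.04 22 x [-0.007 -0.006  0.006] y [-0.028 -0.027 -0.002]
top dark 0.06 23 x [-0.007 -0.005  0.006] y [-0.028 -0.025 -0.006]
top dark 0.075 7 x [-0.005 -0.001  0.001] y [-0.028 -0.008 -0.005]
top dark 0.09 11 x [-0.057 -0.05  -0.046] y [-0.011 -0.007 -0.005]
top dark 0.11 18 x [-0.067 -0.051 -0.044] y [-0.013 -0.011 -0.007]
top brown 0.06 24 x [-0.007 -0.003  0.006] y [-0.022 -0.014 -0.005]
top brown 0.075 22 x [-0.006  0.001  0.006] y [-0.023 -0.017 -0.008]
```

```bash
cat >> h.py <<'E'
def tips():
    o=[]
    for c in("side","top"):
        p,W=cloud(c);L=(W-np.r_[C,0])@Rc(YAW,0)
        for s in(-1,1):
            q=L[(abs(L[...,0]*s-.048)<.016)&(abs(L[...,1])<.025)&(L[...,2]>.038)&(L[...,2]<.14)]
            o.append((c,s,len(q),np.sort(q[:,2])[:4].round(4).tolist() if len(q) else 0))
    return o
E
python3 - <<'E'
from h import *
print(*tips(),sep="\n")
p0=manip.current_ee_pos()
manip.move_l(pose([*C,-.02],[0,0,0],YAW,0)[0],max_speed=.06)
print(manip.current_ee_pos(),manip.current_force());print(*tips(),sep="\n");print(manip.current_time())
E
```

```text
('side', -1, 85, [0.0883, 0.091, 0.0923, 0.0929])
('side', 1, 85, [0.0907, 0.0916, 0.0931, 0.094])
('top', -1, 29, [0.0925, 0.0968, 0.0996, 0.1005])
('top', 1, 0, 0)
[0.50732355 0.24641868 0.02256679] [ 1.01364963  0.20472262 -0.13952667]
('side', -1, 173, [0.0721, 0.0733, 0.0746, 0.0771])
('side', 1, 176, [0.0679, 0.0682, 0.0695, 0.0703])
('top', -1, 43, [0.0753, 0.0759, 0.0765, 0.0771])
('top', 1, 0, 0)
11.5167
```

Depth shows the finger tips about 33 mm higher than the TCP reading implies, and that matches the miss. I'll correct for it and grasp again.

```bash
echo 'TC=np.array([0,0,.010])  # reading is ~33 mm below the true tip' >> h.py
python3 - <<'E'
from h import *
g=lambda z,t=0:pose([*C,z],[0,0,0],YAW,t)
manip.move_l(g(0)[0],max_speed=.06)
print(tips()[:2])
manip.set_gripper(0,90)
w=manip.current_grip_width()
print("t",manip.current_time(),"w",w,w*85,manip.current_grip_force(),manip.current_force().round(2))
if w>.08:
    f0=manip.current_force()
    manip.move_l(g(.05)[0],max_speed=.05)
    manip.move_l(*g(.11,-.06),max_speed=.1); manip.dwell(.3)
    print("lift",manip.current_time(),manip.current_force().round(2),manip.current_ft_torque().round(3),manip.current_ee_pos(),manip.current_grip_width())
p,W=cloud("side")
cv2.imwrite("pics/side3.png",cv2.resize(p[130:310,130:350],None,fx=3,fy=3)[:,:,::-1])
E
```

```text
[('side', -1, 184, [0.0604, 0.0619, 0.0623, 0.0636]), ('side', 1, 183, [0.0543, 0.0561, 0.0593, 0.0596])]
t 12.6417 w 0.1474144972358616 12.530232265048237 88.53193402290344 [-1.26  0.13  4.46]
lift 14.8417 [ 0.1   0.74 -2.26] [-0.02   0.046 -0.062] [0.506847   0.24616854 0.11952473] 0.15334845774382885
```

View pics/side3.png

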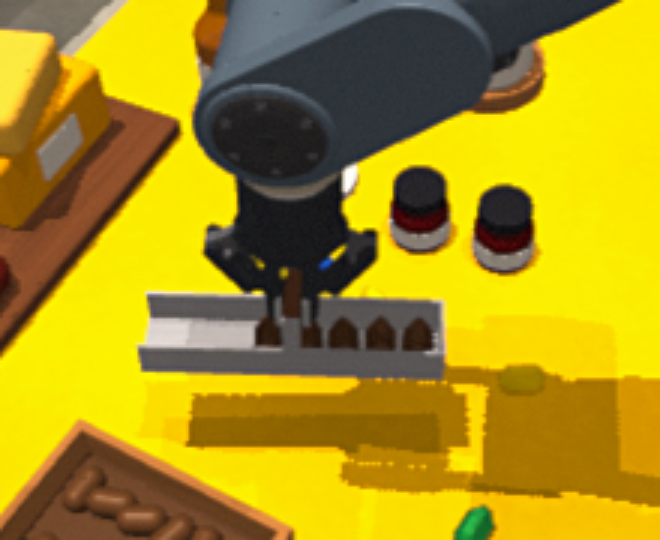

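Holding: width 12.5 mm, about 2.5 N of weight, and all five nuts are visible in the chute at (265–420,335). I'll write a pose fit for the held chute, then test it with a slight nose-up tilt, which is safe for the nuts, to see how the tool offset behaves when tilted.

```bash
cat >> h.py <<'E'
from scipy.optimize import least_squares
from scipy.spatial.transform import Rotation as Ro
BX=[((0,0,.0015),(.12,.027,.0015)),((0,.0255,.0175),(.12,.0015,.0175)),((0,-.0255,.0175),(.12,.0015,.0175)),((-.1185,0,.0175),(.0015,.027,.0175)),((0,0,.061),(.007,.027,.013))]
def sdf(L):
    D=[]
    for c,hf in BX:
        q=abs(L-np.array(c))-np.array(hf);D.append(np.linalg.norm(np.maximum(q,0),axis=1)+np.minimum(q.max(1),0))
    return np.abs(np.min(D,0))
def fit(R0,t0,cams=("side","top"),gate=.02):
    """correction of the chute pose in its own predicted frame: (dx,dy,dz,rx,ry,rz)"""
    out={}
    for c in cams:
        p,W=cloud(c);W=W.reshape(-1,3);p=p.reshape(-1,3);L=(W-t0)@R0
        sat=p.max(1).astype(int)-p.min(1)
        m=(abs(L[:,0])<.14)&(abs(L[:,1])<.045)&(L[:,2]>-.015)&(L[:,2]<.047)&(sat<45)&(p.max(1)>60)
        L=L[m]; L=L[sdf(L)<gate]
        if len(L)<60: out[c]=(len(L),None);continue
        f=lambda v:sdf((L-v[:3])@Ro.from_rotvec(v[3:]).as_matrix())
        s=least_squares(f,np.zeros(6),loss="soft_l1",f_scale=.002)
        out[c]=(len(L),(s.x*1000).round(1).tolist(),round(np.median(f(s.x))*1000,2))
    return out
def chute(tc=None):  # predicted chute pose from the robot reading
    T=manip.current_tcp_rot();R=np.c_[T[:,1],np.cross(-T[:,2],T[:,1]),-T[:,2]]
    return R,manip.current_ee_pos()-R@(TC if tc is None else tc)
def force(n=8):
    F=[]
    for _ in range(n):F.append(manip.current_force());manip.dwell(.02)
    return np.mean(F,0)
E
python3 - <<'E'
from h import *
print(fit(*chute()))
manip.move_l(*pose([*C,.20],[0,0,0],YAW,-.35),max_speed=.12);manip.dwell(.2)
R,t=chute();print(R.round(2)[2],t);print(fit(R,t,gate=.04))
# alternative: constant world-z bias
TCP=manip.current_ee_pos();print("alt t",TCP+[0,0,.033]-R@[0,0,.043],force(),manip.current_time())
E
```

```text
{'side': (2033, [0.8, -0.2, 0.8, -6.9, 8.1, -0.8], np.float64(0.72)), 'top': (914, [0.4, -0.7, 2.5, 3.6, 5.3, 0.3], np.float64(0.5))}
[0.34 0.   0.94] [0.50747021 0.24649064 0.19925687]
{'side': (2373, [0.3, -0.4, 1.8, -15.9, 17.9, -0.3], np.float64(0.69)), 'top': (1867, [-1.4, -0.8, 2.3, -3.0, 5.5, -1.3], np.float64(0.6))}
alt t [0.51756219 0.25152715 0.20146995] [-0.1017389  -0.03842184 -2.8398158 ] 16.3167
```

The offset stays fixed in the tool frame, with errors of 2 mm or less, so the model holds when tilted. Moving to just above the rim.

```bash
cat >> h.py <<'E'
U=np.r_[np.cos(JAZ),np.sin(JAZ),0]
XC=.112
def at(dz,tip,dr=0.):  # contact point of the chute's underside above the near inner rim edge
    return pose(np.r_[J,RIM]-.0253*U+dr*U+[0,0,dz],[XC,0,0],JAZ,tip)
E
python3 - <<'E'
from h import *
manip.move_l(*at(.09,-.12,-.02),max_speed=.18)
manip.move_l(*at(.025,.06),max_speed=.1);manip.dwell(.2)
print(manip.current_time(),force(12).round(2))
R,t=chute();print(fit(R,t))
for c in("side","top"):
    p,W=cloud(c)
    j,col=box(p,W,[.47,-.30,.095],[.61,-.15,.135]);
    L=(j-t)@R; j=j[(L[:,2]<-.004)|(L[:,0]>.135)]
    z=np.percentile(j[:,2],95);r=j[abs(j[:,2]-z)<.006];A=np.c_[2*r[:,:2],np.ones(len(r))];s=np.linalg.lstsq(A,(r[:,:2]**2).sum(1),rcond=None)[0];print(c,"rim z",z,s[:2],np.sqrt(s[2]+s[:2]@s[:2]),len(r))
p,_=cloud("side")
cv2.imwrite("pics/side4.png",cv2.resize(p[90:230,200:390],None,fx=4,fy=4)[:,:,::-1])
E
```

```text
19.675 [-0.04  0.27 -2.99]
{'side': (1252, [-2.3, -0.9, -0.9, -10.1, 6.4, -4.9], np.float64(0.75)), 'top': (1051, [0.0, 1.3, 0.8, 35.8, -1.7, -1.2], np.float64(0.67))}
side rim z 0.11597671336419271 [ 0.5363083  -0.22598237] 0.0388252222726939 86
top rim z 0.11893768921647765 [ 0.53727082 -0.22727752] 0.03884874372081406 147
```

View pics/side4.png

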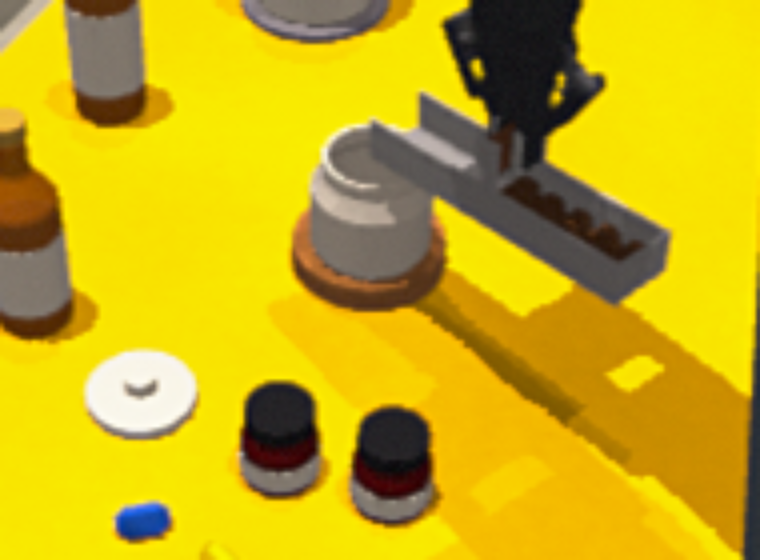

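The nose is above the near rim at (400,160) in the crop, and the nuts are still in the tail half at (575,220). I'll lower it under force watch.

Run:
```python
from h import *
f0=force(15)[2];dz=.007
manip.move_l(at(dz,.06)[0],max_speed=.06);manip.dwell(.15)
print(f0,force()[2]-f0)
while dz>-.012:
    dz-=.0004;manip.move_l(at(dz,.06)[0],max_speed=.03)
    f=force(5)[2]-f0
    if f>.8:
        f=force(12)[2]-f0;print(round(dz*1e3,1),round(f,2))
        if f>2: break
print("dz",dz,manip.current_time(),f0);manip.dwell(.3);print(force(15)-[0,0,f0])
open("st.txt","w").write(f"{f0} {dz}")
```

```text
-3.111889120999747 0.1119337654260395
0.2 1.28
-0.2 3.64
dz -0.00020000000000000193 27.5083 -3.111889120999747
[-0.57929993  0.67525414  4.05604005]
```

```bash
cat >> h.py <<'E'
def hold(dz,tip,f0,dr=0.,n=5,tgt=3.0):
    manip.move_l(*at(dz,tip,dr),max_speed=.08)
    F=force(n)-[0,0,f0];f=F[2]
    return dz+np.clip((f-tgt)/9e3,-.0005,.0006),F
E
python3 - <<'E'
from h import *
f0,dz=map(float,open("st.txt").read().split());tip=.06
dz+=.0001
while tip<.44:
    tip+=.025
    dz,F=hold(dz,tip,f0);print(round(tip,3),round(dz*1e3,2),F.round(1),end=" | ")
    if F[2]>6.5: dz,F=hold(dz,tip,f0);print("again",F.round(1))
for _ in range(3): dz,F=hold(dz,tip,f0);print(round(dz*1e3,2),F.round(1))
print(manip.current_time());open("st.txt","w").write(f"{f0} {dz} {tip}")
p,_=cloud("side");q,_=cloud("top")
im=np.hstack([cv2.resize(p[80:230,220:370],(400,400)),cv2.resize(q[130:280,280:430],(400,400))])
cv2.imwrite("pics/tip1.png",im[:,:,::-1])
E
```

```text
0.085 -0.1 [ 1.4 -0.3  3. ] | 0.11 -0.05 [ 0.7 -0.3  3.4] | 0.135 -0.02 [ 0.8 -0.2  3.3] | 0.16 0.1 [ 0.8 -0.2  4. ] | 0.185 0.17 [ 0.8 -0.2  3.6] | 0.21 0.14 [ 0.8 -0.   2.8] | 0.235 0.2 [1.  0.4 3.5] | 0.26 0.24 [1.1 0.3 3.3] | 0.285 0.3 [1.2 0.4 3.6] | 0.31 0.35 [0.8 0.5 3.4] | 0.335 0.41 [1.6 0.3 3.5] | 0.36 0.53 [1.2 0.6 4.1] | 0.385 0.61 [1.6 0.5 3.7] | 0.41 0.69 [1.5 1.  3.8] | 0.435 0.75 [1.3 0.9 3.5] | 0.46 0.85 [1.2 1.2 3.9] | 0.82 [2.  0.9 2.7]
0.8 [1.7 0.9 2.8]
0.77 [1.6 1.  2.7]
34.3917
```

View pics/tip1.png

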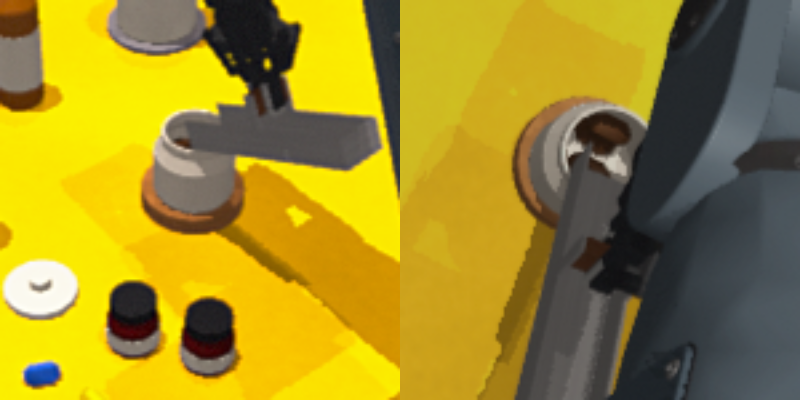

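The tail half of the chute is empty and nuts show in the mouth at (605,140) of the crop. I'll tip a little further, draw the chute along itself to free any caught nut, and check.

Run:
```python
import h;from h import *
f0,dz,tip=map(float,open("st.txt").read().split())
while tip<.60:
    tip+=.025;dz,F=hold(dz,tip,f0);print(round(tip,3),F.round(1),end=" | ")
for x in [.114,.116,.118,.116,.114,.112,.110,.108,.110,.112]:
    h.XC=x;dz,F=hold(dz,tip,f0,n=4);print(x,F.round(1),end=" | ")
for _ in range(2): dz,F=hold(dz,tip,f0,n=8);print(F.round(1))
print(manip.current_time());open("st.txt","w").write(f"{f0} {dz} {tip}")
p,_=cloud("side");q,_=cloud("top")
im=np.hstack([cv2.resize(p[110:180,250:370],(400,233),interpolation=2),cv2.resize(q[155:225,320:390],(400,400),interpolation=2)[:233*400//233][:400]]) if 0 else None
a=cv2.resize(p[110:170,260:340],(400,300),interpolation=2);b=cv2.resize(q[160:260,320:390],(400,571),interpolation=2)
im=np.zeros((571,800,3),np.uint8);im[:300,:400]=a;im[:,400:]=b
cv2.imwrite("pics/tip2.png",im[:,:,::-1])
```

```text
0.485 [1.9 0.3 3.5] | 0.51 [1.8 0.6 3.7] | 0.535 [1.9 1.3 3.5] | 0.56 [1.6 1.1 3.7] | 0.585 [1.7 1.2 3.6] | 0.61 [1.9 1.3 3.2] | 0.114 [1.1 1.7 3.9] | 0.116 [-0.9  0.4  5.1] | 0.118 [-0.6  0.3  1.3] | 0.116 [-0.2 -0.1  4.4] | 0.114 [1.8 0.9 1.6] | 0.112 [2.6 0.7 1.6] | 0.11 [2.7 0.7 2. ] | 0.108 [2.8 0.5 2.1] | 0.11 [1.6 2.3 4.6] | 0.112 [1.4 2.4 3.9] | [1.3 2.  4. ]
[1.6 2.  3.3]
40.425
```

View pics/tip2.png

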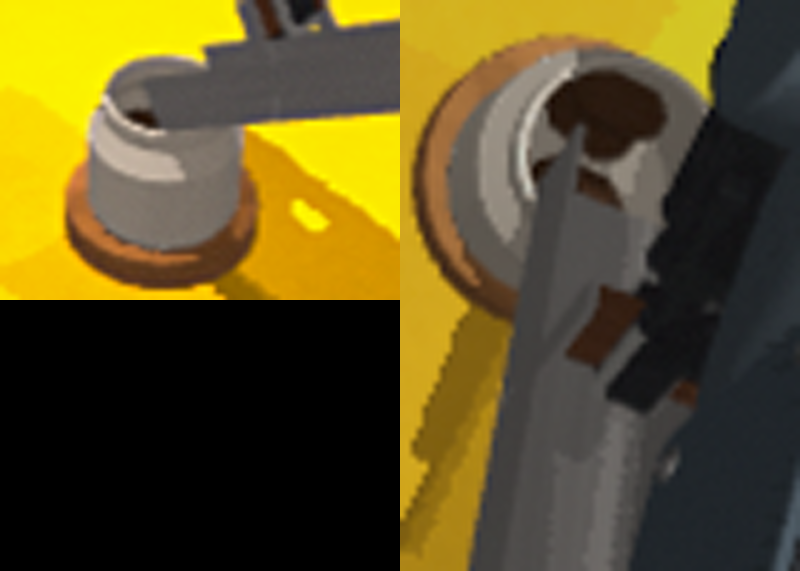

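Run:
```python
from h import *
f0,dz,tip=map(float,open("st.txt").read().split())
print("nuts",[(np.round(r["at"],3).tolist(),round(r["confidence"],2)) for r in manip.look_for("top","nut1")])
manip.move_l(at(dz+.012,tip)[0],max_speed=.06);manip.dwell(.25)
F=[]
for _ in range(30):F.append(manip.current_force());manip.dwell(.02)
print("weight change",np.mean(F,0)-[0,0,f0],np.std(F,0),manip.current_time())
p,W=cloud("top");R,t=chute();L=(W-t)@R
m=(abs(L[...,0])<.118)&(abs(L[...,1])<.022)&(L[...,2]>.008)&(L[...,2]<.03);print("pts in chute",m.sum(),p[m].mean(0) if m.sum() else 0,L[m].mean(0) if m.sum() else 0)
```

```text
nuts [([0.569, 0.102, 0.015], 0.71), ([0.504, 0.112, 0.017], 0.7), ([0.567, -0.246, 0.078], 0.66), ([0.539, -0.235, 0.052], 0.59), ([0.563, -0.232, 0.045], 0.55), ([0.354, 0.122, 0.016], 0.52), ([0.331, 0.273, 0.024], 0.44)]
weight change [-0.03387353 -0.04253692  0.61563956] [0.50808748 0.47944076 0.37624459] 41.675
pts in chute 0 0 0
```

The weight dropped by 0.62 N, which is five nuts (0.59 N), and nothing is left in the chute. Now I'll take it back to its old spot and set it down.

Run:
```python
from h import *
g=lambda z:pose([*C,z],[0,0,0],YAW,0)
manip.move_l(*at(.07,.3,-.03),max_speed=.15)
manip.move_l(*g(.10),max_speed=.25)
manip.move_l(g(.012)[0],max_speed=.1);manip.dwell(.2)
f0=force(10)[2];z=.005
while z>-.008:
    manip.move_l(g(z)[0],max_speed=.05);f=force(4)[2]-f0
    if f>1.5:break
    z-=.0007
print("down",z,f,manip.current_time())
manip.set_gripper(1)
manip.move_l(g(.09)[0],max_speed=.12);manip.dwell(.3)
print(manip.current_time(),manip.current_grip_width(),manip.current_force())
R=Rc(YAW,0);print(fit(R,np.r_[C,0.]))
p,_=cloud("side");cv2.imwrite("pics/end.png",cv2.resize(p[90:310,130:380],None,fx=2.7,fy=2.7)[:,:,::-1])
```

```text
down 9.999999999999961e-05 4.662011008735433 48.1417
50.0417 1.000627325706537 [-0.66699902 -0.959822    0.47108025]
{'side': (2160, [-0.9, -0.0, -0.1, -20.1, 3.1, -0.6], np.float64(0.73)), 'top': (1773, [-1.5, -1.0, 2.2, -4.2, -0.6, -1.1], np.float64(0.65))}
```

View pics/end.png

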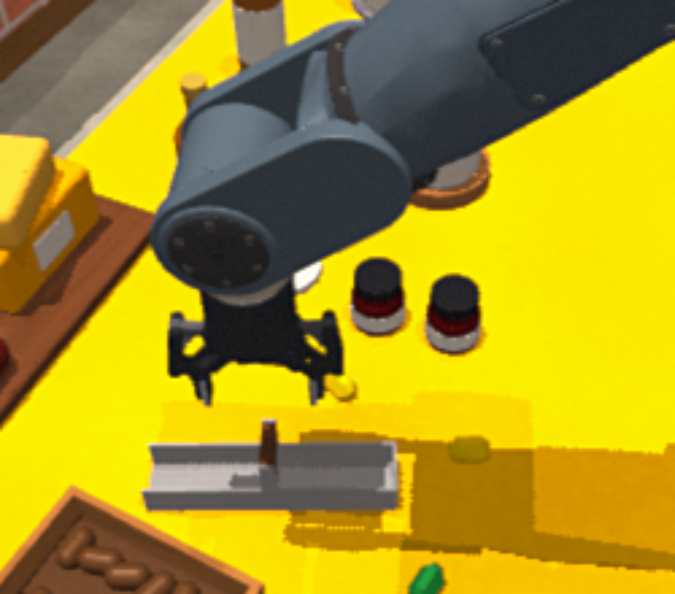

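The empty chute stands flat on the counter at (270,475), released, with the gripper clear above it. The jar is on its stand.

```bash
python3 -c "
from bench import manip
print(manip.sign_off())"
```

```text
the job is handed in; nothing more can be done
None
```

I handed the job in at about 50 s of the 64 s limit, with no verdict returned: by my readings all five nuts are in the jar, measured rim force averaged about 5 N at most, and the empty chute stands flat and released on the counter; the first grasp closed on air and needed a second try.

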